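Fit the ram to the tessera press and hold it raised for loading

TASK

Take the ram (the steel rod with the wooden crossbar handle) out of the wooden stand, pass its foot through the guide eyelet and the bore of the tessera press, and lower it gently until it stands on the floor of the press. Then draw it straight back up about 45 mm, so that its foot is clear of the loading opening but still well inside the bore, and finish while holding it still there by the handle, so that a clay blank can be slipped in underneath. Do not force the ram against the press, and leave everything else where it is.

Things in the scene. Friction and masses are not known exactly. Their poses are not given: they have to be found in the camera images.
- ram_handle (a point): Centre of the handle of the ram: a steel rod, 20 mm thick, 118 long, foot bevelled 3 mm, under a wooden crossbar 64 mm long (point x), 22 thick (y), 36 high (z, up the rod). The point is on the axis, 136 mm above the foot. Ram 154 mm in all, 0.26 to 0.43 kg; starts upright in one of the stand's two sockets; grasp across the 22 mm
- ram_foot (a point): Centre of the flat foot of the ram's rod, on its axis; z points up the rod
- ram: The ram itself, origin at the centre of its foot, same axes as ram_foot
- press: Tessera press, fixed. Origin on the table under its vertical bore, z up. Heights: steel base 130 x 100 mm, top (the floor the ram stands on) at 10 mm; loading opening 10 to 40, 32 mm wide, open to +x; aluminium block 56 x 56 with the bore 40 to 85; steel guide arm with the eyelet right above the bore 106 to 114, on a post 34 to 50 mm behind the axis (-x)
- press_eyelet (a point): Centre of the guide arm's eyelet (23 mm hole, 2 mm bevel) at the arm's top face, 114 mm above the table
- press_bore (a point): Centre of the mouth of the bore (21.5 mm hole, 2 mm bevel, 45 mm long) at the top of the block, 85 mm above the table
- stand: Fixed wooden tool stand, 90 x 170 x 50 mm, origin under its centre; two upright sockets, 22.5 mm wide and 35 mm deep (floor 15 mm above the table), 50 mm either side of the centre along its y
- tamper: Short dark wooden tamper with a round knob, 88 mm long, upright in the stand's other socket (its knob ends 103 mm above the table); not needed. Origin at its foot
- tub: Bystander: clear plastic tub of grey stone chips, 84 mm across, 45 high. Origin at its underside
- dish: Bystander: shallow green plastic dish of chips, 104 mm across, 15 high. Origin at its underside
- marble_offcut: Bystander: white marble offcut, 70 x 45 x 28 mm. Origin at its underside
- hammer: Bystander: hammer lying on the table
- brush: Bystander: brush lying on the table
- glue_jar: Bystander: closed jar, 64 mm across, 85 high. Origin at its underside
- tin: Bystander: plain tin can, 72 mm across, 100 high. Origin at its underside
Mind the look-alikes: they are no part of the job. What is shaped like the ram but green is not meant.

How it is judged:
On the way, in this order (a step that is already met when the one before it is completed fails the run):
1. the ram's foot is through the guide eyelet, in line with the bore (horizontal distance between ram_foot and press_bore below 0.003 m and angle between the z axis of ram_handle and the z axis of press, either way round below 0.06 rad and z of ram_foot in the frame of press between 0.02 and 0.104 m), for 0.02 s.
2. the ram stands on the floor of the press (horizontal distance between ram_foot and press_bore below 0.003 m and angle between the z axis of ram_handle and the z axis of press, either way round below 0.06 rad and z of ram_foot in the frame of press below 0.013 m), for 0.2 s.
At the end, for the whole second after the job is handed in: The fingers hold the ram (over 2 N), still (under 10 mm/s), in line with the bore (foot within 3 mm of its axis, axes within 0.06 rad), foot 43 to 67 mm above the table: at least 3 mm above the loading opening and 18 mm inside the bore (horizontal distance between ram_foot and press_bore below 0.003 m and angle between the z axis of ram_handle and the z axis of press, either way round below 0.06 rad and z of ram_foot in the frame of press between 0.043 and 0.067 m and contact force between ram and the fingers above 2 N and linear speed of ram below 0.01 m/s); the arm keeps its last pose, push and grip.
It fails at once if the ram is forced against the press (over 60 N) (contact force between ram and press above 60 N).
It fails at once if the tamper is moved more than 20 mm (distance of tamper from where it was at the start of the episode above 0.02 m).
It fails at once if a bystander is moved more than 30 mm (distance of any of tub, dish, marble_offcut, hammer, brush, glue_jar, tin from where it was at the start of the episode above 0.03 m).
It also fails if it takes over 54 s, if anything falls off the work surface, if the arm or the gripper's body presses on something with over 40 N, if the wrist force passes 120 N, or if a joint passes its speed limit or range.

ROBOT

A 7-joint arm with a two-finger parallel gripper is mounted at the origin on the work surface. World frame = base frame: x ahead of the robot, y to its left, z up, the work surface at z = 0. Lengths are in m, angles in rad, forces in N, time in s.
With the tool pointing down it reaches from about 0.425 to 0.95 m from the base axis. Payload 4.7 kg.
Tool frame: the origin (TCP) lies on the centre line of the jaws, within the pads' length; the fingertips stand robot.nose_length ahead of it and the grasp point (between the pads) lies 8 mm behind it (robot.nose_length is the distance from the TCP to the fingertips, in m); z points along the fingers, y is the line along which they close (so a half turn about z gives the same grasp; the last joint's range is limited). The gripper opens to 85 mm and grips with 20 to 120 N. Pads are 22 mm wide; open, the fingers measure 114 mm over their backs; the gripper's body (76 mm by 85 mm) begins 54 mm behind the grasp point. The pads swing forward as they close: fully open they stand 13 mm farther back than shut.
Start: joints at [1.127, 0.469, -0.049, 1.532, 0.024, 1.141, -0.082], TCP at [0.272, -0.618, 0.242] pointing down, gripper open.
Joint ranges: [-2.59, 2.59], [-0.33, 1.99], [-1.39, 1.29], [0.1, 2.45], [-1.04, 4.18], [0.21, 1.99], [-2.66, 2.66]. Speed limits (rad/s): [2.57, 2.57, 3.14, 3.14, 3.14, 3.14, 3.14].

INTERFACE

Orientations are given as [roll, pitch, yaw] about the fixed x, y, z axes, in that order (R = Rz(yaw) Ry(pitch) Rx(roll)).
In Python, from plant import robot gives the robot as it stands. Calls block until the motion is done:
- robot.goto(position, orientation): joint-space move of the TCP to a pose.
- robot.move_straight(position, vel=0.15, attitude=None, contact_N=None): straight line of the TCP; attitude=None keeps the orientation; vel is the mean speed in m/s. With contact_N (N) it stops when the force on the tool has changed by that much, and returns True; else False.
- robot.move_joints(angles): joint-space move.
- robot.grip(opening, strength=None): opening from 0.0 (shut) to 1.0 (fully open); strength is the grip in N (None keeps the last); returns when the fingers have stopped.
- robot.sleep(seconds).
- robot.inverse_kinematics(position, orientation): joint angles nearest the present ones, or None.
- robot.sense(): the state.
- robot.grab_frame(name): name is "side" or "top"; returns a dict with "image" (384x512x3 uint8, red, green, blue), "range_z" (384x512 float32, m along the optical axis (not along the pixel's ray), 0 where there is no reading), "fx", "fy", "cx", "cy" (pixels), "R" (3x3) and "t" (3): a world point X has camera coordinates R X + t. Camera axes: x right, y down, z forward; pixel columns grow to the right and rows downward; lengths in m; the calibration is good to about 2 mm. A picture is of the moment at which its call begins.
A pose or a line that the arm cannot do raises robot.IKError and nothing moves.
- robot.close_job(): hands the job in; it is judged then, once.
The state is a dict: "t": time; "joint_pos": joint angles; "joint_velocities": joint speeds; "effort": joint torques, N m; "tcp_pos": TCP position; "tcp_rot": TCP orientation; "wrist_force": force on the tool from outside, world axes, zero at the start; "torque": the same for the moment, N m; "opening": opening from 0.0 (shut) to 1.0 (fully open); "gripper_force": force on a finger pad.
Only numpy, scipy, OpenCV 4.12 (cv2) and the standard library are available. Lean on these libraries where they do the work, as an engineer would, in place of code of your own. Each camera call takes 0.05 s, during which the arm holds its last target. There are 200 camera calls.

## Working session

There is one attempt and no reset: what is moved stays moved. The work goes in short steps, each a Python script; the robot and the scene stay as the last script left them, time stands still between calls to the robot, and variables do not carry over. Pictures are saved under pics/ and viewed, at most 10 in all, crops included, and the job is handed in when it is done.

```bash
mkdir -p pics; ls; cat > h.py <<'E'
import numpy as np, cv2
from plant import robot
def snap(n):
    f=robot.grab_frame(n); np.savez(f'{n}.npz',**f); return f
def w(f,u,v,z=None):
    d=np.array([(u-f['cx'])/f['fx'],(v-f['cy'])/f['fy'],1.]); R=f['R'];t=f['t']
    if z is None:
        return R.T@(d*f['range_z'][int(v),int(u)]-t)
    o=-R.T@t; r=R.T@d; return o+r*(z-o[2])/r[2]
def px(f,X):
    c=f['R']@np.array(X)+f['t']; return c[0]/c[2]*f['fx']+f['cx'],c[1]/c[2]*f['fy']+f['cy']
def save(f,name,box=None,k=1.5):
    im=f['image'][:,:,::-1]
    if box: im=im[box[1]:box[3],box[0]:box[2]]
    cv2.imwrite(f'pics/{name}.png',cv2.resize(im,None,fx=k,fy=k,interpolation=cv2.INTER_CUBIC))
E
python3 - <<'E'
from h import *
for n in('side','top'):
    f=snap(n); save(f,n+'0'); print(n,f['fx'],f['cx'],f['cy'],-f['R'].T@f['t'],f['R'].round(3).tolist())
print(robot.sense(),robot.nose_length)
E
```

```text
pics
side 362.24796377853136 254.85793796343134 189.3730909688435 [ 0.46250966 -0.74956271  0.82094375] [[0.996, -0.086, 0.017], [-0.047, -0.692, -0.72], [0.074, 0.717, -0.693]]
top 369.833236954617 255.03673860661726 198.81782143369708 [ 0.3871102  -0.01227862  1.13607888] [[-0.025, -0.999, -0.029], [-0.986, 0.029, -0.162], [0.163, 0.024, -0.986]]
{'t': 0.1, 'joint_pos': array([ 1.12707808,  0.46936442, -0.04863437,  1.53357949,  0.0240863 ,
        1.1409687 , -0.08232125]), 'joint_velocities': array([-4.15710627e-04, -1.16137242e-03,  4.86476812e-04, -3.02866843e-03,
        1.58542717e-03,  6.78389433e-04, -9.63690270e-05]), 'effort': array([ 4.00523704e-04, -5.11519003e+01, -4.69299336e-02, -2.38391250e+01,
        1.08008305e-02,  4.38663410e-03,  1.67472461e-05]), 'tcp_pos': array([ 0.27187806, -0.61727797,  0.24136187]), 'tcp_rot': array([-3.13985768e+00,  2.89467736e-05,  4.14855590e-01]), 'wrist_force': array([-1.0580524 , -0.03050145,  0.59171655]), 'torque': array([-0.03070254, -0.02144401,  0.0060961 ]), 'gripper_force': 0.0, 'opening': 1.0016692283488826} 0.011
```

View pics/side0.png

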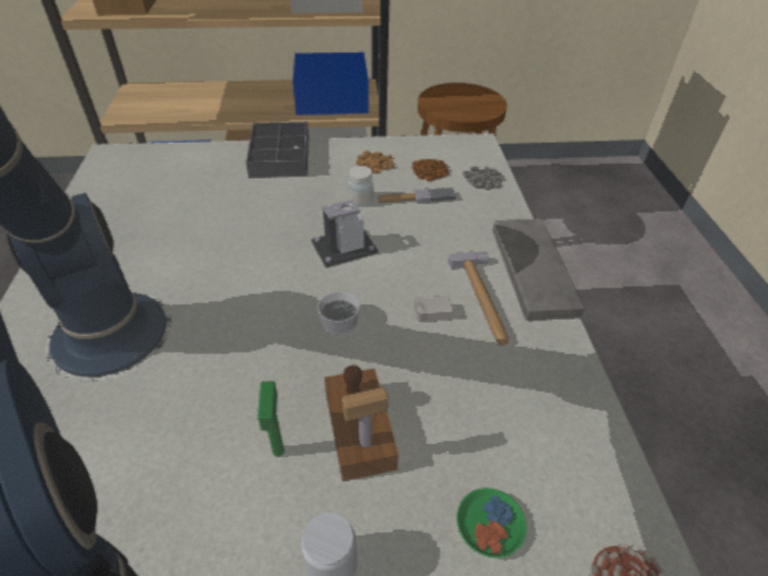

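View pics/top0.png

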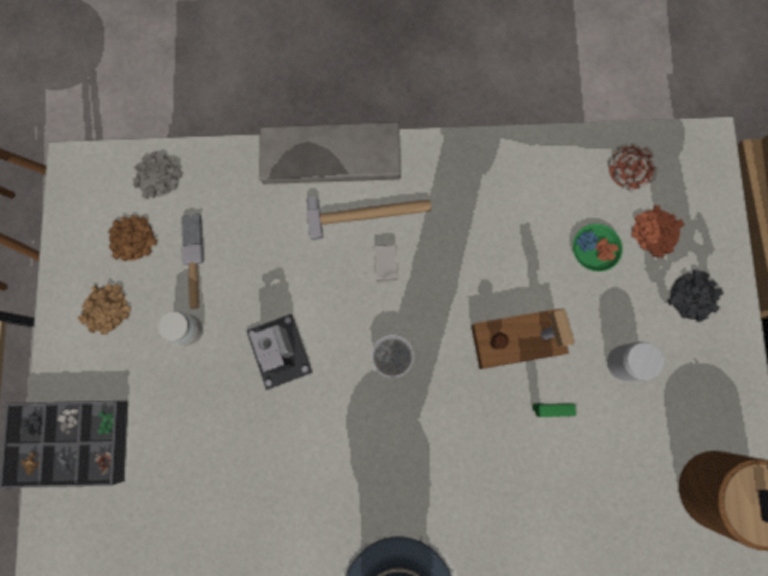

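Side picture: the ram has a wooden crossbar at (365,403) with the steel rod below it in the stand. Look-alikes are the green T at (268,405) and the tamper knob at (352,375). The press is at (345,235). In the top picture, the ram is at (563,328), the tamper at (500,341), the green one at (555,410), and the eyelet at about (266,344). I choose the wooden crossbar on the steel rod and check it in a close crop.

```bash
python3 - <<'E'
from h import *
S=dict(np.load('side.npz'));T=dict(np.load('top.npz'))
def c(f,u,v,w_,h_):
    return cv2.resize(f['image'][v:v+h_,u:u+w_,::-1],(400,300),interpolation=cv2.INTER_CUBIC)
# side ram 80x60 (x5), side press, top ram, top press
cv2.imwrite('pics/mos.png',np.vstack([np.hstack([c(S,205,240,80,60),c(S,195,125,80,60)]),np.hstack([c(T,315,190,80,60),c(T,155,205,80,60)])]))
# tops by depth
for n,f,b in(('S',S,(205,240,285,330)),('T',T,(310,190,395,260)),('Sp',S,(195,125,275,185)),('Tp',T,(155,200,215,265))):
    P=np.array([w(f,u,v) for v in range(b[1],b[3]) for u in range(b[0],b[2]) if f['range_z'][v,u]>0])
    for lo,hi in((.158,.185),(.105,.12),(.08,.09),(.045,.055),(.006,.014)):
        q=P[(P[:,2]>lo)&(P[:,2]<hi)]
        if len(q)>8:
            r=cv2.minAreaRect((q[:,:2]*1000).astype(np.float32)); print(n,lo,len(q),q.mean(0).round(4),r)
E
```

```text
S 0.158 318 [ 0.4856 -0.306   0.1668] ((485.3830871582031, -302.8669738769531), (62.8761100769043, 24.488658905029297), 12.183795928955078)
S 0.105 34 [ 0.4866 -0.3102  0.1129] ((486.61285400390625, -309.90032958984375), (18.203903198242188, 7.777908802032471), 2.800096273422241)
S 0.08 44 [ 0.4773 -0.2567  0.0845] ((481.1797180175781, -259.6258239746094), (26.526851654052734, 107.53878784179688), 11.33571720123291)
S 0.045 1487 [ 0.477  -0.2713  0.0492] ((478.919677734375, -253.79421997070312), (90.13965606689453, 171.40142822265625), 8.334354400634766)
S 0.006 65 [ 0.4808 -0.327   0.0102] ((449.49786376953125, -283.38812255859375), (75.84356689453125, 180.19772338867188), 37.82853698730469)
T 0.158 228 [ 0.488  -0.3015  0.1681] ((488.52996826171875, -303.2044982910156), (63.66450500488281, 23.566360473632812), 11.649534225463867)
T 0.105 16 [ 0.4823 -0.2504  0.1095] ((482.71112060546875, -247.0308837890625), (16.252506256103516, 104.19495391845703), 5.65817403793335)
T 0.08 13 [ 0.4761 -0.2591  0.0856] ((475.27935791015625, -246.31105041503906), (15.498758316040039, 112.95558929443
[... 689 characters left out ...]
), 79.81099700927734)
Sp 0.006 428 [0.4805 0.2334 0.0097] ((505.8710021972656, 299.49041748046875), (317.3331298828125, 158.98046875), 61.9599494934082)
Tp 0.105 362 [0.4666 0.2276 0.1143] ((467.9776306152344, 228.47421264648438), (72.6329345703125, 44.498252868652344), 19.951866149902344)
Tp 0.08 112 [0.4833 0.2191 0.0853] ((471.168212890625, 229.02166748046875), (78.72244262695312, 55.60983657836914), 18.38622283935547)
Tp 0.045 22 [0.4716 0.2127 0.0499] ((472.77911376953125, 220.82394409179688), (78.08137512207031, 40.00435256958008), 16.136505126953125)
Tp 0.006 682 [0.4667 0.219  0.0103] ((462.5604248046875, 230.97593688964844), (164.9028778076172, 176.4692840576172), 72.87891387939453)
```

View pics/mos.png

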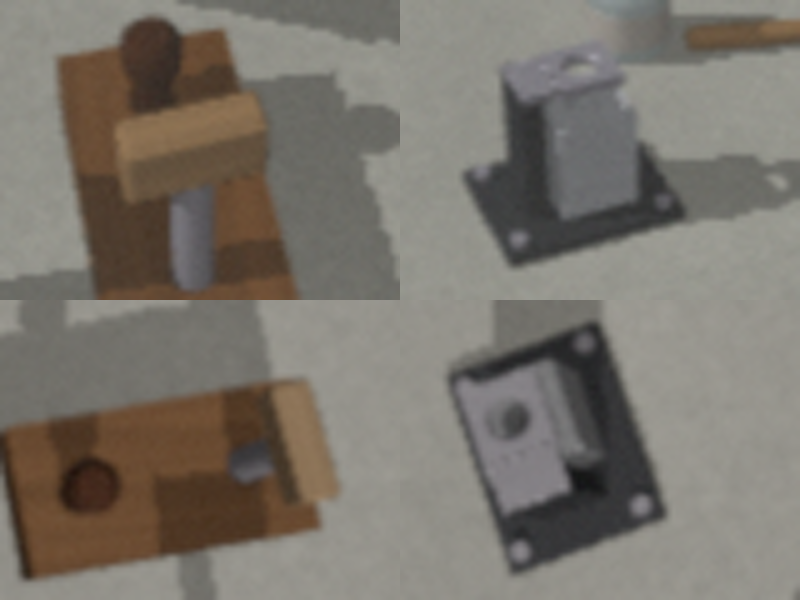

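The mosaic confirms the wooden crossbar on the steel rod. The ram sits at about (0.487, -0.303) with its top at 0.169, which matches the stand socket at (0.4875, -0.303). The eyelet is at top pixel (177.2,228.7) and side pixel (231.4,138.4). Next: grasp and lift.

```bash
python3 - <<'E'
from h import *
S=dict(np.load('side.npz'));T=dict(np.load('top.npz'))
print('eyelet',w(T,177.2-.4,228.7-.4,.114),w(S,231.4-.4,138.4-.4,.114))
o=[np.pi,0,.205]
r=robot
r.goto([.487,-.303,.26],o); print(r.sense()['tcp_pos'],r.sense()['t'])
print(r.move_straight([.487,-.303,.146],vel=.1,contact_N=15))
r.grip(.2,strength=70); s=r.sense(); print(s['opening'],s['gripper_force'],s['wrist_force'],s['torque'],s['tcp_pos'])
print(r.move_straight([.487,-.303,.296],vel=.08,contact_N=25))
s=r.sense(); print(s['opening'],s['gripper_force'],s['wrist_force'],s['torque'],s['tcp_pos'],s['t'])
S=snap('side');T=snap('top')
def c(f,X):
    u,v=[int(a) for a in px(f,X)]; print(u,v); return cv2.resize(f['image'][v-60:v+60,u-40:u+40,::-1],(400,600),interpolation=cv2.INTER_CUBIC)
cv2.imwrite('pics/lift.png',np.hstack([c(S,[.487,-.303,.2]),c(T,[.487,-.303,.2])]))
E
```

```text
eyelet [0.47934265 0.23282936 0.114     ] [0.48042081 0.23002211 0.114     ]
[ 0.4863163  -0.30451744  0.25992004] 1.525
False
0.24703472481291744 69.139723777771 [ 1.05132335 -0.10357048  2.05070854] [0.12064124 0.08117276 0.00570496] [ 0.48720439 -0.30304143  0.14630691]
False
0.24302231508704766 68.47415328025818 [-0.14942885 -0.4202223  -5.01032755] [-0.02458412  0.02006701 -0.01187755] [ 0.48680114 -0.30294709  0.29554194] 5.4417
242 255
379 216
```

View pics/lift.png

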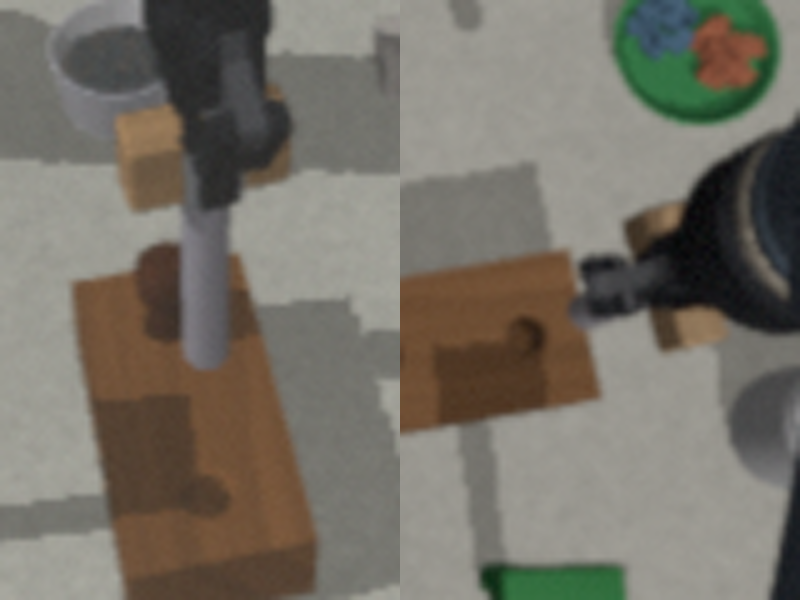

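The ram is held upright by the crossbar, with its foot at side crop (206,360), clear of the stand. Next I carry it over the press, look, and compare against the expected projections.

```bash
cat >> h.py <<'E'
def look(name,z):
    S=snap('side');T=snap('top'); p=robot.sense()['tcp_pos']
    ims=[]
    for f in(S,T):
        u,v=px(f,[.480,.2315,z]); u=int(u)-25;v=int(v)-30
        a=cv2.resize(f['image'][v:v+75,u:u+50,::-1],(400,600),interpolation=cv2.INTER_CUBIC); ims.append(a)
        pr=lambda X:[round(float((q-o+.5)*8),0) for q,o in zip(px(f,X),(u,v))]
        print('org',u,v,'eye',pr([.48,.2315,.114]),'foot',pr([p[0],p[1],p[2]-.131]),'axis up60',pr([p[0],p[1],p[2]-.071]))
    cv2.imwrite(f'pics/{name}.png',np.hstack(ims))
E
python3 - <<'E'
from h import *
S=dict(np.load('side.npz'))
print([((px(S,[.4868,-.303,z])[0]-202)*5,(px(S,[.4868,-.303,z])[1]-195)*5) for z in(.165,.225)])
r=robot
print(r.move_straight([.483,0,.296],vel=.2,contact_N=30))
print(r.move_straight([.48,.2315,.290],vel=.15,contact_N=30))
print(r.move_straight([.48,.2315,.259],vel=.05,contact_N=8)); r.sleep(.3)
s=r.sense(); print(s['tcp_pos'],s['tcp_rot'],s['wrist_force'],s['t'])
look('press1',.12)
E
```

```text
[(np.float64(204.6292824576868), np.float64(350.7468774684631)), (np.float64(203.8263423900007), np.float64(265.6728625483214))]
False
False
False
[0.48007522 0.23160081 0.25926677] [-3.14150884e+00 -4.97869995e-04  2.05052810e-01] [ 0.10076844 -0.19035012 -3.75052284] 9.9667
org 205 106 eye [211.0, 258.0] foot [210.0, 229.0] axis up60 [206.0, 104.0]
org 151 197 eye [214.0, 252.0] foot [204.0, 249.0] axis up60 [160.0, 233.0]
```

View pics/press1.png

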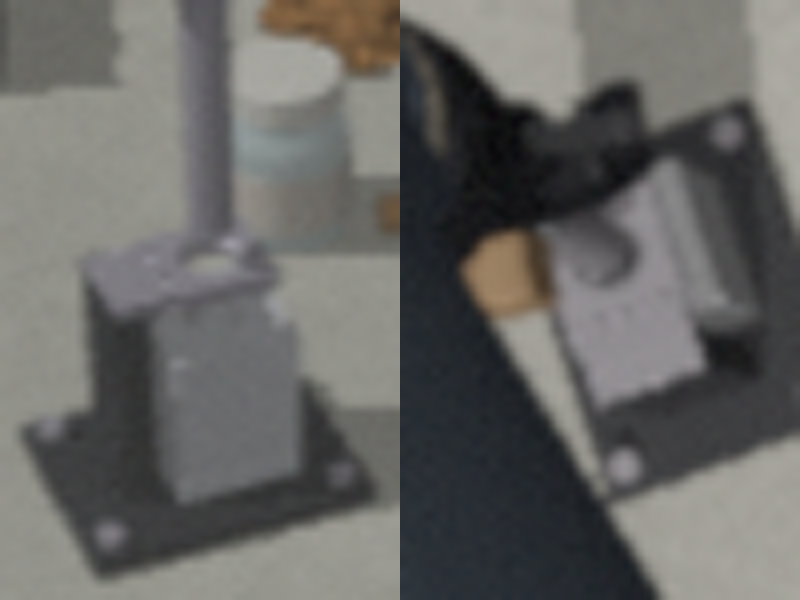

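The side view shows the rod vertical, with its centre at x≈205→211 as predicted, and its foot right above the eyelet at about (213,258). The top view agrees to about 2 mm, within the bevel capture range, so I lower gently with a contact stop.

```bash
python3 - <<'E'
from h import *
r=robot
def st(): s=r.sense(); print(s['tcp_pos'].round(4),s['wrist_force'].round(2),s['torque'].round(3),s['t'])
for foot in (.116,.110,.104,.095,.089):
    hit=r.move_straight([.48,.2315,foot+.131],vel=.02,contact_N=5); r.sleep(.15); print(foot,hit); st()
    if hit: break
look('press2',.10)
E
```

```text
0.116 False
[0.4801 0.2316 0.2472] [-0.26  0.03 -4.57] [ 0.008 -0.014  0.012] 10.9667
0.11 False
[0.4798 0.2318 0.2409] [ 0.3   0.96 -4.4 ] [0.499 0.02  0.032] 11.5667
0.104 False
[0.4799 0.2318 0.2348] [ 0.37  1.56 -5.87] [ 0.876 -0.008  0.025] 12.1667
0.095 False
[0.4799 0.2317 0.2258] [ 0.18  3.61 -5.29] [1.284 0.036 0.04 ] 12.9167
0.089 False
[0.48   0.2317 0.2198] [-0.31  3.71 -5.52] [ 1.395 -0.016  0.03 ] 13.5167
org 205 111 eye [211.0, 218.0] foot [212.0, 267.0] axis up60 [208.0, 147.0]
org 153 198 eye [198.0, 244.0] foot [214.0, 250.0] axis up60 [173.0, 236.0]
```

```bash
python3 - <<'E'
from h import *
r=robot
for y in (.2320,.2325,.2330,.2335,.2340,.2345,.2350,.2355):
    r.move_straight([.48,y,.220],vel=.01,contact_N=6); r.sleep(.15); s=r.sense(); print(y,s['tcp_pos'].round(4),s['wrist_force'].round(2),s['torque'].round(2),s['t'])
    if s['wrist_force'][1]<-1.5: break
E
```

```text
0.232 [0.48   0.2318 0.2198] [-0.1   4.2  -6.02] [ 1.19 -0.01  0.05] 14.0167
0.2325 [0.48   0.232  0.2199] [ 0.18  2.24 -5.98] [ 0.68 -0.01  0.01] 14.4167
0.233 [0.48   0.2323 0.22  ] [ 0.35  0.73 -4.36] [ 0.04 -0.    0.03] 14.8167
0.2335 [0.48   0.2334 0.22  ] [ 0.7  -0.1  -4.09] [0.03 0.01 0.04] 15.2167
0.234 [0.48  0.234 0.22 ] [ 0.31 -0.26 -3.31] [-0.03 -0.02 -0.06] 15.6167
0.2345 [0.48   0.2345 0.22  ] [-0.73 -0.91 -4.13] [ 0.02 -0.04  0.03] 16.0167
0.235 [0.48  0.235 0.22 ] [-0.1   0.05 -3.56] [ 0.03 -0.02 -0.02] 16.4167
0.2355 [0.48   0.2353 0.22  ] [-0.79 -0.58 -2.96] [-0.12 -0.06 -0.  ] 16.8167
```

```bash
python3 - <<'E'
from h import *
r=robot; y=.2339
r.move_straight([.48,y,.220],vel=.01)
lim=[]
for sg in (1,-1):
    for k in range(1,6):
        x=.48+sg*k*.0006
        r.move_straight([x,y,.220],vel=.01); r.sleep(.1); s=r.sense(); print(round(x,4),s['tcp_pos'].round(4),s['wrist_force'].round(2),s['torque'].round(2),s['t'])
        if abs(s['torque'][1])>.25: break
    lim.append(s['tcp_pos'][0])
    r.move_straight([.48,y,.220],vel=.01)
print(np.mean(lim))
E
```

```text
0.4806 [0.4806 0.2339 0.22  ] [-0.05 -0.13 -4.88] [-0.01 -0.02 -0.01] 17.475
0.4812 [0.4812 0.2339 0.22  ] [-0.15 -0.41 -4.23] [ 0.02 -0.08 -0.05] 17.825
0.4818 [0.4816 0.2339 0.22  ] [-0.33 -0.77 -3.4 ] [0.02 0.35 0.02] 18.175
0.4794 [0.4795 0.2339 0.22  ] [-0.03  0.91 -3.85] [-0.03 -0.04  0.  ] 18.8583
0.4788 [0.4788 0.2339 0.22  ] [-0.78 -0.11 -3.42] [-0.06 -0.03  0.02] 19.2083
0.4782 [0.4782 0.2339 0.22  ] [ 0.33 -0.07 -4.02] [ 0.01 -0.07  0.02] 19.5583
0.4776 [0.4779 0.2339 0.2201] [ 1.18 -0.73 -3.74] [-0.   -0.39 -0.  ] 19.9083
0.4797379417584135
```

```bash
python3 - <<'E'
from h import *
r=robot; x,y=.4797,.2339
for foot in (.082,.076,.068,.056,.045,.034,.024):
    hit=r.move_straight([x,y,foot+.131],vel=.03,contact_N=7); r.sleep(.1); s=r.sense(); print(foot,hit,s['tcp_pos'].round(4),s['wrist_force'].round(2),s['torque'].round(2),s['t'])
    if hit or abs(s['torque'][:2]).max()>1: break
E
```

```text
0.082 False [0.4797 0.2339 0.213 ] [ 0.13  0.37 -3.52] [ 0.   -0.04 -0.03] 20.7833
0.076 False [0.4797 0.234  0.207 ] [ 0.26  0.47 -4.14] [ 0.01 -0.03 -0.02] 21.2333
0.068 False [0.4798 0.234  0.199 ] [-0.92  0.03 -5.09] [ 0.03 -0.02 -0.06] 21.75
0.056 False [0.4798 0.234  0.1871] [-0.19  0.34 -4.13] [0.   0.05 0.04] 22.4
0.045 False [0.4798 0.234  0.1761] [-0.52  0.42 -3.89] [-0.03  0.02 -0.  ] 23.0167
0.034 False [0.4798 0.234  0.1651] [-0.16  0.12 -4.32] [ 0.01  0.   -0.05] 23.6333
0.024 False [0.4798 0.234  0.1551] [-0.44  0.95 -4.41] [ 0.03 -0.01 -0.01] 24.2167
```

```bash
python3 - <<'E'
from h import *
r=robot; x,y=.4797,.2339
def st(): s=r.sense(); print(s['tcp_pos'].round(4),s['wrist_force'].round(2),s['torque'].round(2),s['gripper_force'],s['t']); return s
hit=r.move_straight([x,y,.132],vel=.015,contact_N=6); print(hit); s=st()
if hit:
    z=s['tcp_pos'][2]; r.sleep(.6); st()
    r.move_straight([x,y,z+.045],vel=.04,contact_N=20); r.sleep(.5); st()
    look('final',.10)
E
```

```text
True
[0.4797 0.2339 0.1413] [ 0.25 -0.32  5.09] [-0.04  0.02  0.03] 70.44037342071533 25.1583
[0.4797 0.2339 0.1413] [-0.24 -0.83  5.79] [-0.02  0.06 -0.01] 70.44195771217346 25.7583
[0.4795 0.2339 0.1861] [-0.16  0.22 -4.72] [ 0.01 -0.07  0.03] 69.09098625183105 27.575
org 205 111 eye [211.0, 218.0] foot [214.0, 328.0] axis up60 [209.0, 212.0]
org 153 198 eye [198.0, 244.0] foot [230.0, 259.0] axis up60 [191.0, 246.0]
```

View pics/final.png

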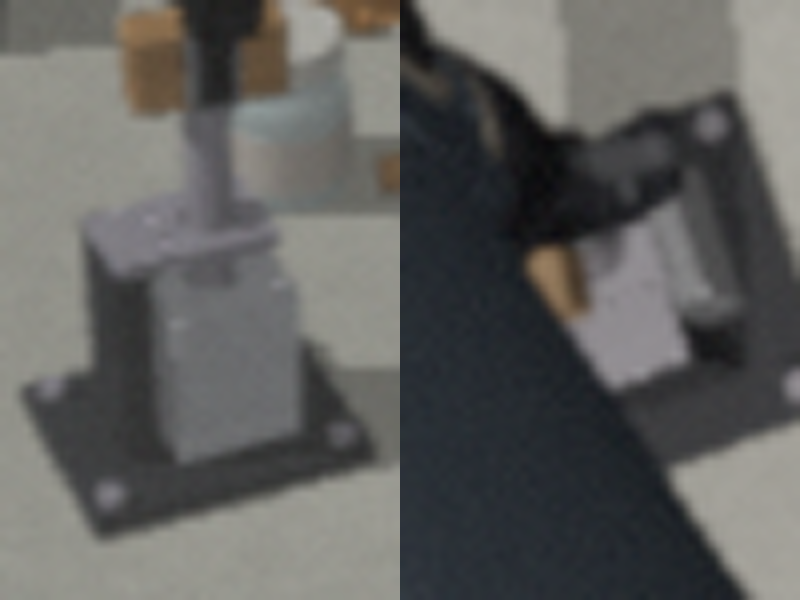

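The rod goes through the eyelet at about (215,225) and into the bore, and the crossbar is held at (205,60). Contact at foot height 0.010 matched the floor, and the foot is now at about 0.055. I hand the job in.

```bash
python3 -c "
from plant import robot
print(robot.close_job())"
```

```text
the job is handed in; nothing more can be done
None
```

The ram was set gently on the press floor, drawn back up about 45 mm (foot about 55 mm above the table, inside the bore), and the job was handed in at about 28 s with the gripper holding it still by the handle; the hand-in returned no verdict.

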